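# Seat the core probe in the hidden pocket of a lidded holding box

## Robot

A 6-joint arm with a two-finger parallel gripper is mounted at the origin on a cart in front of the work surface, level with it; the furniture and walls round the work are solid. World frame = base frame: x ahead of the robot, y to its left, z up, the work surface at z = 0. Lengths are in m, angles in rad, forces in N, time in s.
With the tool pointing down it reaches from about 0.3 to 0.85 m from the base axis. Payload 5.4 kg.
Tool frame: the origin (TCP) lies between the finger pads; the fingertips stand 11 mm ahead of it and the grasp point (between the pads) lies 8 mm behind it; z points along the fingers, y is the line along which they close (so a half turn about z gives the same grasp; the last joint's range is limited). The gripper opens to 85 mm and grips with 20 to 120 N. Pads are 22 mm wide; open, the fingers measure 114 mm over their backs; the gripper's body (76 mm by 85 mm) begins 54 mm behind the grasp point. The pads swing forward as they close: fully open they stand 13 mm farther back than shut.
Start: joints at [1.099, 0.158, 1.597, -0, 1.386, -0.21], TCP at [0.149, 0.555, 0.242] pointing down, gripper open.
Joint ranges: [-2.91, 2.91], [-0.94, 2.29], [0.18, 2.7], [-1.29, 4.43], [0.17, 2.64], [-3, 3]. Speed limits (rad/s): [2.57, 2.57, 3.14, 3.14, 3.14, 3.14].

## Interface

Orientations are given as a rotation vector (axis times angle).
In Python, from bench import manip gives the robot as it stands.
- The arm moves only by the shell command python3 -m crank 'ROWS'. ROWS is JSON, a list of rows, each an object with "hand": the opening, from 0 (shut) to 1 (fully open); "xyz": the shift along the world's x, y, z scaled (see below), a list of three; "twist": the turn, a rotation vector about the world's x, y, z scaled (see below), a list of three. In form: [{"hand": hand, "xyz": [dx, dy, dz], "twist": [rx, ry, rz]}, ...]. A call has exactly 10 rows; each row shifts and turns the commanded pose from where the row before left it; what a row does not reach is not made up. The controller multiplies each number of a shift by 4 cm and each number of a turn by 0.1 rad. A row lasts 1/10 s, in which the tool goes at most 50 mm and 8.59 degrees, less where a joint would pass 70% of its speed; a pose out of reach is approached as far as the arm can. A call with a number of a shift or a turn outside -1 to 1 is refused whole. A call with a gripper value outside its range is refused whole. The fingers move at their own pace and stop on an object; the grip force is fixed at half the most. Time passes only in rows, so rows that do not move let the fingers close, or fill a call up. It gives the time, the measured TCP pose, the force, the opening and the grip force at its end, in the units of the state.
- manip.get_state(): the state, without advancing time (a new reading comes with each control period).
- manip.grab_frame(name): name is "scene" or "top" or "wrist"; returns a dict with "pixels" (400x640x3 uint8, blue, green, red), "fx", "fy", "cx", "cy" (pixels), "dist" ([k1, k2, p1, p2, k3] as OpenCV has them; the pictures are not rectified), "xyz" and "rotation" of the camera in the world; the wrist camera has in their place "tool_from_camera" (4x4, takes a point from camera to tool coordinates, whose origin is the TCP and whose axes are the flange's). Camera axes: x right, y up, looking along -z (the intrinsics and any distortion apply to the point x, -y, -z); pixel columns grow to the right and rows downward; lengths in m; the calibration is good to about 2 mm. A picture is of the moment at which its call begins: read the wrist's pose just before it. There is no depth.
- manip.hand_in(): hands the job in; it is judged then, once.
The state is a dict: "time_s": time; "joint_positions": joint angles; "qd": joint speeds; "tau": joint torques, N m; "position": TCP position; "orientation": TCP orientation; "force": force on the tool from outside, world axes, zero at the start; "moment": the same for the moment, N m; "opening": opening from 0.0 (shut) to 1.0 (fully open); "grip_force": force on a finger pad.
Only numpy, scipy, OpenCV 4.12 (cv2) and the standard library are available. Lean on these libraries where they do the work, as an engineer would, in place of code of your own. Each camera call takes 0.05 s, during which the arm holds its last target. There are 200 camera calls.

## Task

Take the probe thermometer out of its stand and put it in place for a temperature check of the insulated holding box: pass the stem through the opening in the box's lid, slide the tip lightly over the pan lid underneath until you feel it drop through the spring shutter of the probe pocket, and push it down until it is fully home at the bottom of the pocket. Let go and leave it standing there. The stem bends easily, so never press hard with it, and leave the timer, the marker and the shaker where they are.

Things in the scene. Friction and masses are not known exactly. Their poses are not given: they have to be found in the camera images.
- box: Closed dark-grey insulated holding box with a lift-off lid; stands fast. 196 mm (its x) by 256 mm (its y), 150 mm high to the light-grey frame of the slot in the middle of its lid. Origin: centre of its underside, z up. Beyond the slot (+x) its dust cover lies folded back flat on the lid, 17 to 53 mm from the slot's centre, up to 5 mm higher than the frame.
- opening (a point): Centre of the slot in the box's lid, at the top of its frame, 150 mm above the bench; axes as the box's. The slot is open, 22 mm along x by 64 mm along y, with vertical walls.
- slot_floor (a point): Slot's centre at the pan lid, 24 mm below the frame (126 mm above the bench). The flat dark pan lid has a springy seal: it sinks 1 mm per 1.5 N, at most 7 mm, then is hard. Flush in it, unseen under a flush spring shutter (opens down under about 1 N, then leans lightly on the stem), is the one probe pocket.
- pocket_floor_level (a point): Below the slot's centre at the height of the pocket's bottom, 64 mm above the bench. The pocket is a straight upright blind hole, 10 mm diameter, 62 mm deep from the pan lid's top. The pan sits loosely: the pocket's axis lies up to 22 mm along the box's y and up to 6 mm along its x from here, differently each time and not reported; it stays put in a run.
- thermometer: White digital probe thermometer, 40 g, standing tip down in its stand. Its +y points from tip to head (up), x is the head's width, z its thickness. Head 28 (x) x 64 (y) x 17 mm (z): grip it across the 17 mm. Stem straight, diameter 3.6 mm, round end, 115 mm long below the head. Origin 89 mm from either end, on the head's back; stem axis at z = 8 mm. Over 15 N on the stem ruins it.
- probe_tip (a point): End of the stem; axes as the thermometer's.
- probe_head (a point): Middle of the head, where to grip it, on the stem's axis, 146 mm from the tip; axes as the thermometer's.
- stand: Thermometer stand that stays fast on the bench: round steel foot of 68 mm diameter, 16 mm high, with an upright white tube of 16 to 19 mm diameter that is open at the top, 100 mm high in all, bore about 7 mm. Origin at the centre of its underside, z up. The thermometer's tip rests in it 20 mm above the bench, so 80 mm of stem must be drawn up out of it.
- timer: White kitchen timer, 68 x 68 x 22 mm, origin at the centre of its underside. A bystander.
- marker: Red marker pen with black cap, lying, 127 mm long, 17 mm thick, origin at the centre of its underside. A bystander.
- shaker: Steel shaker, 53 mm diameter, 88 mm high, origin at the centre of its underside. A bystander.

How it is judged:
On the way, in this order (a step that is already met when the one before it is completed fails the run):
1. the stem is drawn right up out of the stand (z of probe_tip in the frame of stand above 0.105 m), for 0.1 s.
2. the tip is down in the slot of the box's lid, at the pan lid (z of probe_tip in the frame of box below 0.132 m and x of probe_tip in the frame of box between -0.012 and 0.012 m and y of probe_tip in the frame of box between -0.033 and 0.033 m), for 0.1 s.
At the end, for the whole second after the job is handed in: The thermometer stands by itself in the probe pocket, at rest and released, its tip no more than 5 mm above the pocket's bottom (less than 69 mm above the box's underside) and within the slot's outline, leaning less than 0.2 rad (z of probe_tip in the frame of box below 0.069 m and x of probe_tip in the frame of box between -0.013 and 0.013 m and y of probe_tip in the frame of box between -0.034 and 0.034 m and angle between thermometer's own y axis and vertical below 0.2 rad and linear speed of thermometer below 0.02 m/s and contact force between the fingers and thermometer below 0.05 N); the robot touches nothing.
It fails at once if the thermometer is pressed on the box or its parts with more than 15 N (contact force between thermometer and box above 15 N).
It fails at once if the timer, the marker or the shaker is moved more than 15 mm (distance of any of timer, marker, shaker from where it was at the start of the episode above 0.015 m).
It also fails if it takes over 72 s, if anything falls off the work surface, if the arm or the gripper's body presses on something with over 40 N, if the wrist force passes 120 N, or if a joint passes its speed limit or range.

## Working session

There is one attempt and no reset: what is moved stays moved. The work goes in short steps, Python scripts to look and compute and a shell command to move; the robot and the scene stay as the last step left them, time stands still between calls to the robot, and variables do not carry over. Pictures are saved under pics/ and viewed, at most 10 in all, crops included, and the job is handed in when it is done.

```bash
mkdir -p pics; cat > h.py <<'E'
from bench import manip
import numpy as np, cv2
from scipy.spatial.transform import Rotation as R
def rot(r):
    r=np.array(r,float)
    if r.shape==(3,3): return r
    return (R.from_quat(r) if r.size==4 else R.from_rotvec(r)).as_matrix()
def grab(n):
    s=manip.get_state(); f=manip.grab_frame(n)
    if n=='wrist':
        T=np.eye(4);T[:3,:3]=rot(s['orientation']);T[:3,3]=s['position']
        T=T@np.array(f['tool_from_camera']); f['R']=T[:3,:3];f['o']=T[:3,3]
    else: f['R']=rot(f['rotation']);f['o']=np.array(f['xyz'],float)
    f['K']=np.array([[f['fx'],0,f['cx']],[0,f['fy'],f['cy']],[0,0,1.]])
    return f
def ray(f,u,v):
    p=cv2.undistortPoints(np.array([[[u,v]]],float),f['K'],np.array(f['dist'],float))[0,0]
    d=f['R']@np.array([p[0],-p[1],-1]); return f['o'],d/np.linalg.norm(d)
def onz(f,u,v,z):
    o,d=ray(f,u,v); return o+d*(z-o[2])/d[2]
def proj(f,P):
    c=(np.atleast_2d(P)-f['o'])@f['R']; c=c*[1,-1,-1]
    return cv2.projectPoints(c,np.zeros(3),np.zeros(3),f['K'],np.array(f['dist'],float))[0][:,0]
def two(f,a,g,b):
    o,d=ray(f,*a);p,e=ray(g,*b)
    s,t=np.linalg.lstsq(np.c_[d,-e],p-o,rcond=None)[0]
    return (o+s*d+p+t*e)/2, np.linalg.norm(o+s*d-p-t*e)
E
python3 - <<'E'
from h import *
import pickle
s=manip.get_state();print(s)
fs={}
for n in('scene','top'):
    f=grab(n);fs[n]=f;cv2.imwrite(f'pics/{n}0.png',f['pixels']);print(n,f['rotation'],f['o'],f['fx'],f['dist'])
pickle.dump(fs,open('f0.pkl','wb'))
E
```

```text
{'time_s': 0.0, 'joint_positions': array([ 1.09890176e+00,  1.59070009e-01,  1.59828112e+00,  1.52080962e-05,
        1.38620034e+00, -2.10120764e-01]), 'qd': array([-0.0012393 ,  0.0010977 , -0.00151607,  0.00196014,  0.00032205,
       -0.00054836]), 'tau': array([-1.78790688e-03, -3.95989251e+01, -3.31434953e+01, -2.36431824e-04,
        8.07017845e-03,  8.87519263e-06]), 'position': array([0.14855542, 0.55485722, 0.24128063]), 'orientation': array([-4.09937133e-01, -3.11405578e+00,  2.89126324e-03]), 'force': array([ 0.18501188, -0.60859919,  1.04440502]), 'moment': array([ 0.04396214,  0.00076991, -0.01365957]), 'grip_force': 0.0, 'opening': 0.9996816469621265}
scene [ 0.22589446 -0.97066395 -2.47593678] [0.16166721 0.55504571 0.87617643] 475.1630061026847 [-0.13771198  0.          0.          0.          0.        ]
top [ 0.06169165 -0.00905094 -1.58655896] [ 0.43722737 -0.08758789  1.02005058] 419.24004134429543 [-0.012815  0.        0.        0.        0.      ]
```

View pics/scene0.png

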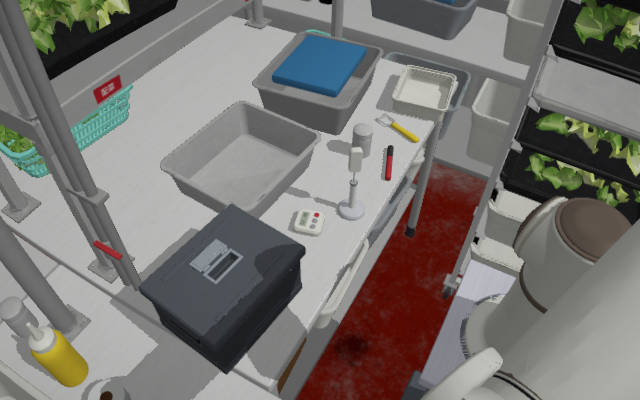

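View pics/top0.png

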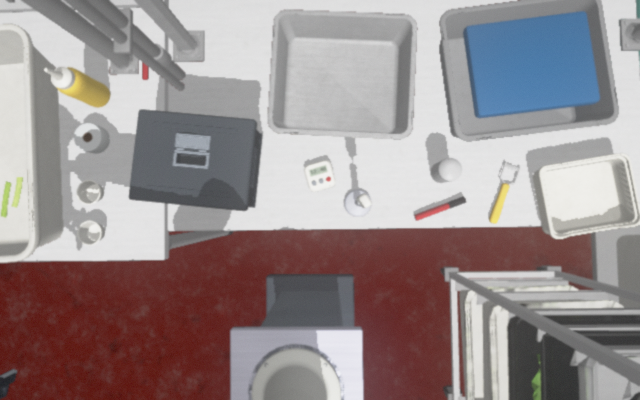

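The scene view shows the box slot at about (222,264), and the stand at (351,205) with the thermometer head at about (355,158). In the top view the slot is at about (191,158) and the stand foot at (358,203). Next I'll enlarge these regions.

```bash
python3 - <<'E'
from h import *
import pickle
fs=pickle.load(open('f0.pkl','rb'))
def c(n,x,y,w=80,h=60,k=5): return cv2.resize(fs[n]['pixels'][y:y+h,x:x+w],None,fx=k,fy=k,interpolation=cv2.INTER_CUBIC)
a=np.hstack([c('top',150,120),c('top',320,165)]);b=np.hstack([c('scene',180,230),c('scene',320,140,80,60)])
# scene stand lower part is below 200; use taller crop scaled
b[:, 400:]=cv2.resize(fs['scene']['pixels'][140:224,310:422],(400,300),interpolation=cv2.INTER_CUBIC)
cv2.imwrite('pics/c1.png',np.vstack([a,b]))
t=fs['top']
for n,u,v,z in(('slot',191,158,.15),('foot',358,203,.016),('timer',320,175,.022),('shaker',449,170,.088),('base',297,390,.2)):print(n,onz(t,u,v,z))
E
```

```text
slot [0.54949251 0.20160237 0.15      ]
foot [ 0.45086081 -0.15686539  0.016     ]
timer [ 0.51903665 -0.06733251  0.022     ]
shaker [ 0.51955653 -0.35402388  0.088     ]
base [ 0.0900863  -0.02001747  0.2       ]
```

View pics/c1.png

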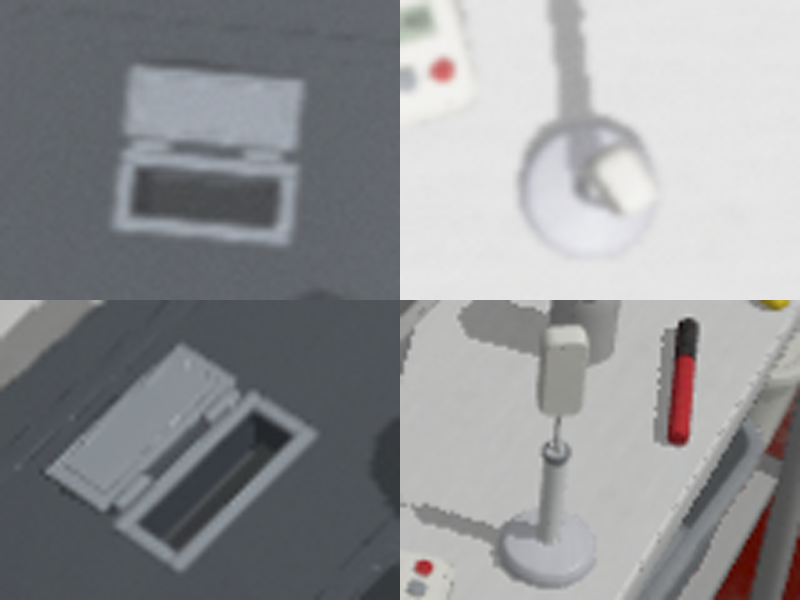

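The slot frame and hinge cover are clear, and the top view gives the box a yaw of about 4°. The head stands up and to the right of the foot, near pixel (364,201) in the top view. Its turn about the vertical isn't clear from here, so I'll move above it and use the wrist camera.

```bash
python3 -m crank '[{"hand":1,"xyz":[0.375,-0.9,0.5],"twist":[0,0,0]},{"hand":1,"xyz":[0.375,-0.9,0.5],"twist":[0,0,0]},{"hand":1,"xyz":[0.375,-0.9,0.5],"twist":[0,0,0]},{"hand":1,"xyz":[0.375,-0.9,0.5],"twist":[0,0,0]},{"hand":1,"xyz":[0.375,-0.9,0.5],"twist":[0,0,0]},{"hand":1,"xyz":[0.375,-0.9,0.5],"twist":[0,0,0]},{"hand":1,"xyz":[0.375,-0.9,0.5],"twist":[0,0,0]},{"hand":1,"xyz":[0.375,-0.9,0],"twist":[0,0,0]},{"hand":1,"xyz":[0.375,-0.9,0],"twist":[0,0,0]},{"hand":1,"xyz":[0.375,-0.9,0],"twist":[0,0,0]}]'
python3 -m crank '[{"hand":1,"xyz":[0.375,-0.9,0],"twist":[0,0,0]},{"hand":1,"xyz":[0.375,-0.9,0],"twist":[0,0,0]},{"hand":1,"xyz":[0.375,-0.9,0],"twist":[0,0,0]},{"hand":1,"xyz":[0.375,-0.9,0],"twist":[0,0,0]},{"hand":1,"xyz":[0.375,-0.9,0],"twist":[0,0,0]},{"hand":1,"xyz":[0.375,-0.9,0],"twist":[0,0,0]},{"hand":1,"xyz":[0.375,-0.9,0],"twist":[0,0,0]},{"hand":1,"xyz":[0.375,-0.9,0],"twist":[0,0,0]},{"hand":1,"xyz":[0.3,0,0],"twist":[0,0,0]},{"hand":1,"xyz":[0,0,0],"twist":[0,0,0]}]'
python3 - <<'E'
from h import *
f=grab('wrist');cv2.imwrite('pics/w1.png',f['pixels']);print(f['tool_from_camera'],f['o'],f['fx'])
import pickle;pickle.dump(f,open('w1.pkl','wb'))
s=manip.get_state();print(s['force'],s['orientation'])
E
```

```text
time_s: 1.1
position: [0.299, 0.194, 0.3822]
orientation: [0.409, 3.114, 0.0]
force: [0.8, 0.3, 0.2]
opening: 0.996
grip_force: 0.0
time_s: 2.1
position: [0.4312, -0.0934, 0.3813]
orientation: [-0.412, -3.112, -0.002]
force: [-0.1, 0.6, -0.9]
opening: 0.996
grip_force: 0.0
[[-1.72784092e-04  9.50292076e-01  3.11359826e-01  7.96703160e-02]
 [ 9.99999888e-01  3.01327161e-04 -3.64737935e-04  3.16539196e-04]
 [-4.40428742e-04  3.11359728e-01 -9.50292021e-01 -1.31328681e-01]
 [ 0.00000000e+00  0.00000000e+00  0.00000000e+00  1.00000000e+00]] [ 0.35455521 -0.07249642  0.51278545] 360.0226758970975
[0.30674524 0.14332656 0.46661758] [-4.10132057e-01 -3.11289040e+00 -1.23655028e-03]
```

View pics/w1.png

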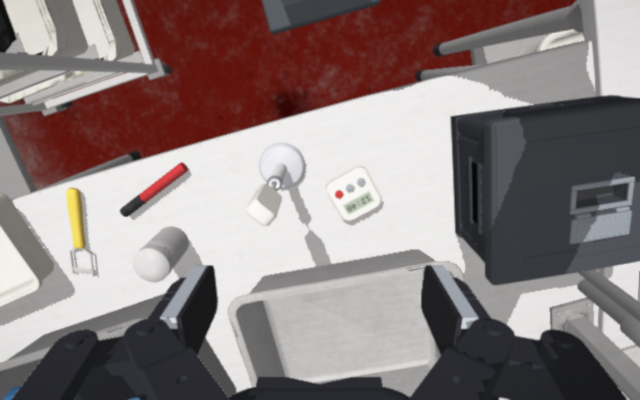

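The wrist view shows the head at about (263,205), the tube mouth at about (275,183) and the foot at about (282,165). I'll enlarge it, fit outlines and triangulate.

```bash
python3 - <<'E'
from h import *
import pickle
w=pickle.load(open('w1.pkl','rb'));fs=pickle.load(open('f0.pkl','rb'))
a=cv2.resize(w['pixels'][160:240,230:310],None,fx=5,fy=5,interpolation=cv2.INTER_CUBIC)
b=cv2.resize(fs['top']['pixels'][185:225,340:380],None,fx=10,fy=10,interpolation=cv2.INTER_CUBIC)
im=np.hstack([a,b]);g=cv2.createCLAHE(3,(4,4))
im=np.dstack([g.apply(im[...,i]) for i in range(3)])
cv2.imwrite('pics/c2.png',im)
E
```

```text
(no output)
```

View pics/c2.png

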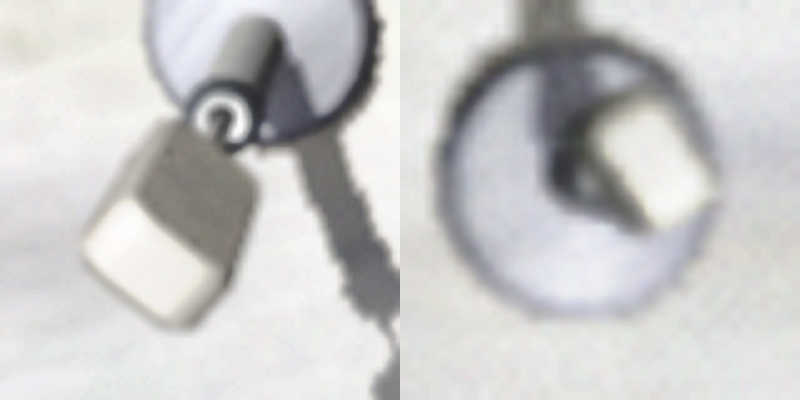

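The wrist crop shows the top face corners at (130,200), (225,262), (182,330) and (85,245), and the tube mouth at (218,122). In the top crop the top face is centred at about (657,163).

```bash
python3 - <<'E'
from h import *
import pickle
w=pickle.load(open('w1.pkl','rb'));fs=pickle.load(open('f0.pkl','rb'));t=fs['top'];sc=fs['scene']
W=lambda x,y:(x/5+230,y/5+160)
T=lambda x,y:((x-400)/10+340,y/10+185)
cw=[onz(w,*W(*p),.199)for p in[(130,200),(225,262),(182,330),(85,245)]]
ct=[onz(t,*T(*p),.199)for p in[(665,95),(718,190),(650,232),(597,137)]]
for c in(cw,ct):
    c=np.array(c);print(c.round(4).tolist(),c.mean(0))
    for i in range(4):d=c[(i+1)%4]-c[i];print(np.linalg.norm(d).round(4),np.degrees(np.arctan2(d[1],d[0])).round(1))
print('mouth',onz(w,*W(218,122),.1),'two',two(w,W(155.5,259),t,T(657,163)))
print('foot top',onz(t,358,203.0,.008))
q=[(125,155),(298,165),(290,243),(112,230)]
c=np.array([onz(t,150+x/5,120+y/5,.15) for x,y in q]);print('slot',c.mean(0),c)
wq=[(568,188),(635,177),(636,204),(571,214)]
c=np.array([onz(w,x,y,.15) for x,y in wq]);print('slot w',c.mean(0),c)
# scene frame outer corners
sq=[(252,392),(318,432),(180,572),(117,525)]
c=np.array([onz(sc,180+x/5,230+(y-300)/5,.15) for x,y in sq]);print('slot s',c.mean(0),c)
E
```

```text
[[0.4399, -0.1549, 0.199], [0.4561, -0.1416, 0.199], [0.467, -0.1535, 0.199], [0.4461, -0.1658, 0.199]] [ 0.4522828  -0.15398502  0.199     ]
0.0209 39.5
0.0162 -47.4
0.0243 -149.6
0.0125 119.7
[[0.4647, -0.1611, 0.199], [0.446, -0.171, 0.199], [0.438, -0.1577, 0.199], [0.4567, -0.1477, 0.199]] [ 0.4513587  -0.15938339  0.199     ]
0.0212 -152.1
0.0156 120.8
0.0212 28.0
0.0156 -59.2
mouth [ 0.453698   -0.15451138  0.1       ] two (array([ 0.45279645, -0.15767058,  0.1930905 ]), np.float64(0.004932887127780854))
foot top [ 0.45096944 -0.15741738  0.008     ]
slot [0.54600537 0.20115001 0.15      ] [[0.56505899 0.23585287 0.15      ]
 [0.55927767 0.16190507 0.15      ]
 [0.52636043 0.16542754 0.15      ]
 [0.53332437 0.24141456 0.15      ]]
slot w [0.54895698 0.20466861 0.15      ] [[0.5284796  0.16335354 0.15      ]
 [0.53666461 0.24395748 0.15      ]
 [0.57013971 0.24580321 0.15      ]
 [0.56054401 0.16556021 0.15      ]]
slot s [0.54474943 0.20507069 0.15      ] [[0.5570244  0.16661917 0.15      ]
 [0.52471357 0.16936123 0.15      ]
 [0.53265498 0.24440168 0.15      ]
 [0.56460475 0.23990065 0.15      ]]
```

Estimates: thermometer axis at about (0.4525,-0.1565) with the grip line at about 120°, and slot at (0.5465,0.2035) with the box's yaw about -5°. Heights and sizes agree with the data given. I'll turn the gripper +45° and go above the head.

```bash
python3 -m crank '[{"hand":1,"xyz":[0.069,-0.198,-0.25],"twist":[0,0,0.98]},{"hand":1,"xyz":[0.069,-0.198,-0.25],"twist":[0,0,0.98]},{"hand":1,"xyz":[0.069,-0.198,-0.25],"twist":[0,0,0.98]},{"hand":1,"xyz":[0.069,-0.198,-0.25],"twist":[0,0,0.98]},{"hand":1,"xyz":[0.069,-0.198,-0.25],"twist":[0,0,0.98]},{"hand":1,"xyz":[0.069,-0.198,-0.25],"twist":[0,0,0.98]},{"hand":1,"xyz":[0.069,-0.198,-0.25],"twist":[0,0,0.98]},{"hand":1,"xyz":[0.069,-0.198,-0.25],"twist":[0,0,0.98]},{"hand":1,"xyz":[0,0,0],"twist":[0,0,0]},{"hand":1,"xyz":[0,0,0],"twist":[0,0,0]}]'
python3 - <<'E'
from h import *
f=grab('wrist');cv2.imwrite('pics/w2.png',f['pixels'])
import pickle;pickle.dump(f,open('w2.pkl','wb'))
s=manip.get_state();print(s['force'],rot(s['orientation']).round(3),s['joint_positions'].round(2))
print(proj(f,[[.4525,-.1565,.199],[.4525,-.1565,.1]]))
E
```

```text
time_s: 3.15
position: [0.4526, -0.1552, 0.3026]
orientation: [0.809, -3.036, -0.0]
force: [-0.1, -0.1, -0.8]
opening: 1.002
grip_force: 0.0
[-0.22406856  0.42292831  0.70155194] [[-0.867 -0.498  0.001]
 [-0.498  0.867 -0.   ]
 [-0.    -0.001 -1.   ]] [-0.58 -0.13  1.77  0.    1.5  -2.68]
[[316.95312601 200.46690555]
 [317.40283693 167.34094679]]
```

View pics/w2.png

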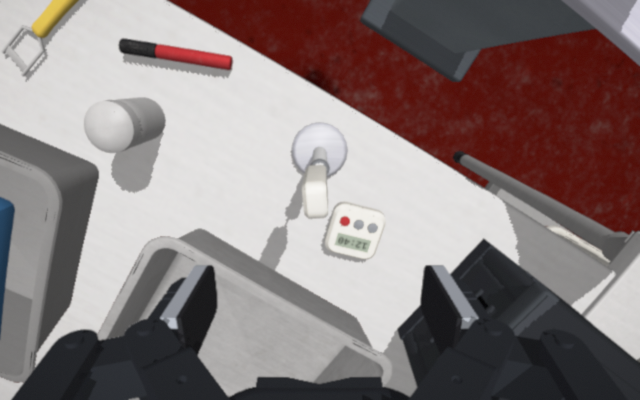

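The head lies between the fingers with its narrow side across the closing line, at columns 305–328. Its centre is at 316.5 against a predicted 317. I'll lower and grip.

```bash
python3 -m crank '[{"hand":1,"xyz":[0,-0.03,-0.45],"twist":[0,0,0]},{"hand":1,"xyz":[0,0,-0.45],"twist":[0,0,0]},{"hand":1,"xyz":[0,0,-0.45],"twist":[0,0,0]},{"hand":1,"xyz":[0,0,-0.45],"twist":[0,0,0]},{"hand":1,"xyz":[0,0,-0.45],"twist":[0,0,0]},{"hand":1,"xyz":[0,0,-0.45],"twist":[0,0,0]},{"hand":1,"xyz":[0,0,-0.45],"twist":[0,0,0]},{"hand":1,"xyz":[0,0,-0.45],"twist":[0,0,0]},{"hand":1,"xyz":[0,0,0],"twist":[0,0,0]},{"hand":1,"xyz":[0,0,0],"twist":[0,0,0]}]'
python3 -m crank '[{"hand":0.35,"xyz":[0,0,0],"twist":[0,0,0]},{"hand":0.35,"xyz":[0,0,0],"twist":[0,0,0]},{"hand":0.35,"xyz":[0,0,0],"twist":[0,0,0]},{"hand":0.35,"xyz":[0,0,0],"twist":[0,0,0]},{"hand":0,"xyz":[0,0,0],"twist":[0,0,0]},{"hand":0,"xyz":[0,0,0],"twist":[0,0,0]},{"hand":0,"xyz":[0,0,0],"twist":[0,0,0]},{"hand":0,"xyz":[0,0,0],"twist":[0,0,0]},{"hand":0,"xyz":[0,0,0],"twist":[0,0,0]},{"hand":0,"xyz":[0,0,0],"twist":[0,0,0]}]'
```

```text
time_s: 4.2
position: [0.4532, -0.157, 0.1592]
orientation: [-0.81, 3.035, -0.001]
force: [0.1, -1.0, 1.3]
opening: 0.997
grip_force: 0.0
time_s: 5.2
position: [0.4529, -0.1571, 0.1584]
orientation: [0.811, -3.035, -0.0]
force: [-1.8, 0.4, 3.7]
opening: 0.188
grip_force: 58.9
```

Gripped, with the opening at about 16–17 mm as expected. I'll draw it straight up.

```bash
python3 -m crank '[{"hand":0,"xyz":[0,0,0.3],"twist":[0,0,0]},{"hand":0,"xyz":[0,0,0.4],"twist":[0,0,0]},{"hand":0,"xyz":[0,0,0.4],"twist":[0,0,0]},{"hand":0,"xyz":[0,0,0.4],"twist":[0,0,0]},{"hand":0,"xyz":[0,0,0.5],"twist":[0,0,0]},{"hand":0,"xyz":[0,0,0.5],"twist":[0,0,0]},{"hand":0,"xyz":[0,0,0.5],"twist":[0,0,0]},{"hand":0,"xyz":[0,0,0.5],"twist":[0,0,0]},{"hand":0,"xyz":[0,0,0.5],"twist":[0,0,0]},{"hand":0,"xyz":[0,0,0],"twist":[0,0,0]}]'
python3 - <<'E'
from h import *
import pickle
fs={n:grab(n) for n in('scene','top','wrist')};pickle.dump(fs,open('f2.pkl','wb'))
s=manip.get_state();p=s['position'];print(p,s['force'],s['joint_positions'].round(2))
ims=[]
for n in fs:
    f=fs[n];q=proj(f,[[p[0],p[1],p[2]-.138+d] for d in(0,.115,.179)]);print(n,q.round(1).tolist())
    u,v=q[0].astype(int);x=min(max(u-35,0),560);y=min(max(v-70,0),290);print(x,y)
    ims.append(cv2.resize(f['pixels'][y:y+110,x:x+80],(266*1,366),interpolation=cv2.INTER_CUBIC))
cv2.imwrite('pics/c3.png',np.hstack(ims))
E
```

```text
time_s: 6.2
position: [0.4542, -0.1581, 0.3219]
orientation: [-0.81, 3.031, -0.008]
force: [1.0, -0.5, -0.6]
opening: 0.193
grip_force: 58.6
[ 0.45259291 -0.15701119  0.3173603 ] [ 0.65980186 -0.208534   -0.3307521 ] [-0.59 -0.14  1.75 -0.    1.53 -2.68]
scene [[356.2, 154.6], [360.2, 112.2], [362.6, 85.4]]
321 84
top [[363.7, 200.9], [369.2, 199.6], [373.1, 198.7]]
328 130
wrist [[319.2, 186.8], [319.4, 254.4], [319.7, 347.8]]
284 116
```

View pics/c3.png

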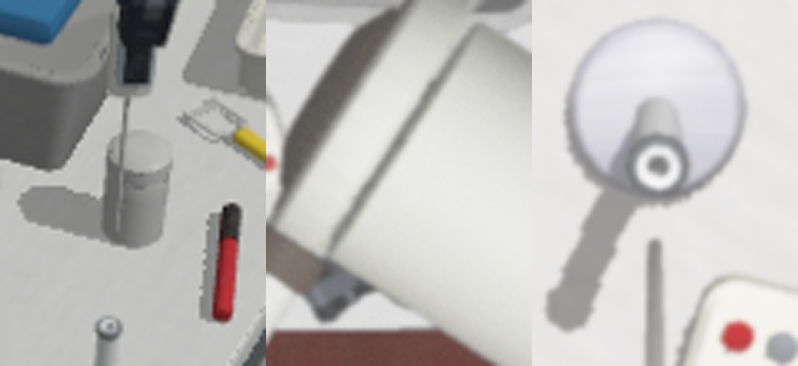

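The stem is free. The tip in the wrist view is at about (320.7,188.7), within 2 mm of where it should be under the TCP, and the shaker, timer and marker haven't moved. I'll carry it over to the slot.

```bash
python3 -m crank '[{"hand":0,"xyz":[0.13,0.47,0],"twist":[0,0,0]},{"hand":0,"xyz":[0.254,0.936,0],"twist":[0,0,0]},{"hand":0,"xyz":[0.254,0.936,0],"twist":[0,0,0]},{"hand":0,"xyz":[0.254,0.936,0],"twist":[0,0,0]},{"hand":0,"xyz":[0.254,0.936,0],"twist":[0,0,0]},{"hand":0,"xyz":[0.254,0.936,0],"twist":[0,0,0]},{"hand":0,"xyz":[0.254,0.936,0],"twist":[0,0,0]},{"hand":0,"xyz":[0.254,0.936,0],"twist":[0,0,0]},{"hand":0,"xyz":[0.254,0.936,0],"twist":[0,0,0]},{"hand":0,"xyz":[0.127,0.47,0],"twist":[0,0,0]}]'
python3 -m crank '[{"hand":0,"xyz":[0,0,-0.02],"twist":[0,0,0]},{"hand":0,"xyz":[0,0,-0.05],"twist":[0,0,0]},{"hand":0,"xyz":[0,0,-0.05],"twist":[0,0,0]},{"hand":0,"xyz":[0,0,-0.05],"twist":[0,0,0]},{"hand":0,"xyz":[0,0,-0.05],"twist":[0,0,0]},{"hand":0,"xyz":[0,0,-0.05],"twist":[0,0,0]},{"hand":0,"xyz":[0,0,-0.05],"twist":[0,0,0]},{"hand":0,"xyz":[0,0,0],"twist":[0,0,0]},{"hand":0,"xyz":[0,0,0],"twist":[0,0,0]},{"hand":0,"xyz":[0,0,0],"twist":[0,0,0]}]'
python3 - <<'E'
from h import *
import pickle
fs={n:grab(n) for n in('scene','wrist')};pickle.dump(fs,open('f3.pkl','wb'))
s=manip.get_state();p=s['position'];print(p,s['orientation'],s['force'],s['joint_positions'].round(2))
ims=[]
for n in fs:
    f=fs[n];q=proj(f,[[p[0],p[1],p[2]-.138+d] for d in(0,.115)]);print(n,q.round(1).tolist())
    u,v=q[0].astype(int);x=min(max(u-50,0),540);y=min(max(v-70,0),300);print(x,y)
    ims.append(cv2.resize(f['pixels'][y:y+100,x:x+100],(400,400),interpolation=cv2.INTER_CUBIC))
cv2.imwrite('pics/c4.png',np.hstack(ims))
E
```

```text
time_s: 7.35
position: [0.5439, 0.1827, 0.3162]
orientation: [0.814, -3.031, -0.002]
force: [-0.1, -0.5, -0.1]
opening: 0.192
grip_force: 58.6
time_s: 8.35
position: [0.5445, 0.18, 0.3056]
orientation: [-0.811, 3.035, -0.0]
force: [0.7, 0.4, -0.3]
opening: 0.19
grip_force: 58.6
[0.54453318 0.17997641 0.30563157] [-8.11034122e-01  3.03484595e+00 -4.37872599e-05] [-0.72478862  0.09336725 -1.15144127] [ 0.11  0.12  1.52  0.    1.51 -1.98]
scene [[230.4, 250.5], [221.7, 209.5]]
180 180
wrist [[318.6, 187.3], [318.6, 255.6]]
268 117
```

View pics/c4.png

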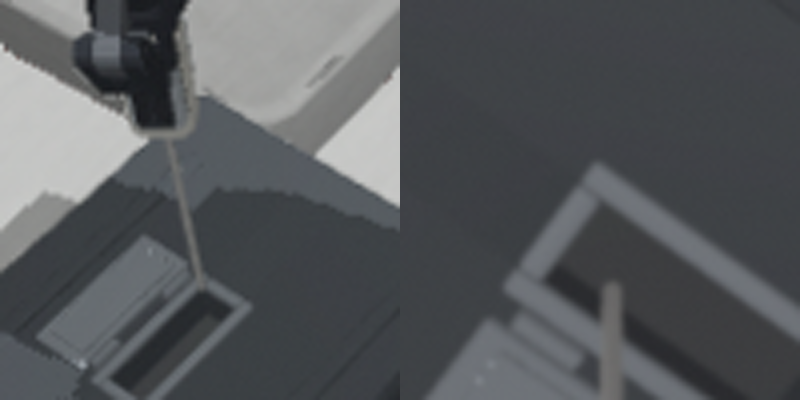

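The tip hangs over the slot's near (−y) end: wrist crop tip (612,287), frame's outer corners (597,163) and (507,285). The scene tip is at (203,285). Now the offsets in box axes.

```bash
python3 - <<'E'
from h import *
import pickle
fs=pickle.load(open('f3.pkl','rb'));w=fs['wrist'];s=fs['scene']
W=lambda x,y:(268+(x-400)/4,117+y/4);S=lambda x,y:(180+x/4,180+y/4)
print('tip w',onz(w,*W(612,287),.1676),'tip s',onz(s,*S(203,285),.1676),two(w,W(612,287),s,S(203,285)))
for n,p in dict(outer_mx=(597,163),outer_px=(507,285),in_mx=(600,205),in_px=(525,272)).items(): print(n,onz(w,*W(*p),.15))
for n,p in dict(outer_px=(203,280),outer_mx=(250,306),far_px=(95,378),far_mx=(150,405)).items(): print('s',n,onz(s,*S(*p),.15))
E
```

```text
tip w [0.54464559 0.18218019 0.1676    ] tip s [0.54306748 0.18098598 0.1676    ] (array([0.54353235, 0.18166329, 0.16850821]), np.float64(0.00183536664344937))
outer_mx [0.52798307 0.16916742 0.15      ]
outer_px [0.55966882 0.165769   0.15      ]
in_mx [0.53524422 0.17403938 0.15      ]
in_px [0.555342   0.16765377 0.15      ]
s outer_px [0.55424962 0.16932964 0.15      ]
s outer_mx [0.52636739 0.17057183 0.15      ]
s far_px [0.5647162  0.23871932 0.15      ]
s far_mx [0.53429807 0.23770937 0.15      ]
```

The tip is at x≈−0.5 mm and y≈−22.7 mm in box axes, so it's in line with the slot. I'll lower it to just above the pan lid, then touch gently.

```bash
python3 -m crank '[{"hand":0,"xyz":[0,0,-0.12],"twist":[0,0,0]},{"hand":0,"xyz":[0,0,-0.12],"twist":[0,0,0]},{"hand":0,"xyz":[0,0,-0.12],"twist":[0,0,0]},{"hand":0,"xyz":[0,0,-0.12],"twist":[0,0,0]},{"hand":0,"xyz":[0,0,-0.12],"twist":[0,0,0]},{"hand":0,"xyz":[0,0,-0.12],"twist":[0,0,0]},{"hand":0,"xyz":[0,0,-0.12],"twist":[0,0,0]},{"hand":0,"xyz":[0,0,-0.06],"twist":[0,0,0]},{"hand":0,"xyz":[0,0,0],"twist":[0,0,0]},{"hand":0,"xyz":[0,0,0],"twist":[0,0,0]}]'
python3 -m crank '[{"hand":0,"xyz":[0,0,-0.05],"twist":[0,0,0]},{"hand":0,"xyz":[0,0,-0.05],"twist":[0,0,0]},{"hand":0,"xyz":[0,0,-0.05],"twist":[0,0,0]},{"hand":0,"xyz":[0,0,-0.025],"twist":[0,0,0]},{"hand":0,"xyz":[0,0,0],"twist":[0,0,0]},{"hand":0,"xyz":[0,0,0],"twist":[0,0,0]},{"hand":0,"xyz":[0,0,0],"twist":[0,0,0]},{"hand":0,"xyz":[0,0,0],"twist":[0,0,0]},{"hand":0,"xyz":[0,0,0],"twist":[0,0,0]},{"hand":0,"xyz":[0,0,0],"twist":[0,0,0]}]'
```

```text
time_s: 9.45
position: [0.5445, 0.18, 0.2696]
orientation: [-0.811, 3.035, -0.0]
force: [0.7, -0.2, -0.1]
opening: 0.189
grip_force: 58.6
time_s: 10.45
position: [0.5446, 0.18, 0.2627]
orientation: [-0.811, 3.035, -0.0]
force: [-0.1, 0.5, 2.6]
opening: 0.192
grip_force: 58.9
```

There's contact with the pan lid at the expected height, at 2.6 N. I'll press 0.7 mm more and slide along +y in 5 mm steps, stopping when the upward force vanishes or a side force builds up.

```bash
cat > chk.py <<'E'
from bench import manip
import sys,numpy as np
s=manip.get_state();f=s['force'];sys.exit(0 if 1.8<f[2]<8 and np.hypot(f[0],f[1])<5 else 1)
E
python3 -m crank '[{"hand":0,"xyz":[0.002,0.021,-0.018],"twist":[0,0,0]},{"hand":0,"xyz":[0.002,0.021,0],"twist":[0,0,0]},{"hand":0,"xyz":[0.002,0.021,0],"twist":[0,0,0]},{"hand":0,"xyz":[0.002,0.021,0],"twist":[0,0,0]},{"hand":0,"xyz":[0.002,0.021,0],"twist":[0,0,0]},{"hand":0,"xyz":[0.002,0.021,0],"twist":[0,0,0]},{"hand":0,"xyz":[0,0,0],"twist":[0,0,0]},{"hand":0,"xyz":[0,0,0],"twist":[0,0,0]},{"hand":0,"xyz":[0,0,0],"twist":[0,0,0]},{"hand":0,"xyz":[0,0,0],"twist":[0,0,0]}]' && python3 chk.py && python3 -m crank '[{"hand":0,"xyz":[0.002,0.021,0],"twist":[0,0,0]},{"hand":0,"xyz":[0.002,0.021,0],"twist":[0,0,0]},{"hand":0,"xyz":[0.002,0.021,0],"twist":[0,0,0]},{"hand":0,"xyz":[0.002,0.021,0],"twist":[0,0,0]},{"hand":0,"xyz":[0.002,0.021,0],"twist":[0,0,0]},{"hand":0,"xyz":[0.002,0.021,0],"twist":[0,0,0]},{"hand":0,"xyz":[0,0,0],"twist":[0,0,0]},{"hand":0,"xyz":[0,0,0],"twist":[0,0,0]},{"hand":0,"xyz":[0,0,0],"twist":[0,0,0]},{"hand":0,"xyz":[0,0,0],"twist":[0,0,0]}]'
```

```text
time_s: 11.45
position: [0.545, 0.185, 0.2618]
orientation: [-0.811, 3.035, 0.0]
force: [0.4, -1.3, 2.8]
opening: 0.19
grip_force: 59.2
time_s: 12.45
position: [0.5454, 0.1903, 0.2618]
orientation: [-0.811, 3.035, 0.001]
force: [0.1, -0.3, 3.7]
opening: 0.193
grip_force: 59.1
```

```bash
python3 -m crank '[{"hand":0,"xyz":[0.002,0.021,-0.005],"twist":[0,0,0]},{"hand":0,"xyz":[0.002,0.021,0],"twist":[0,0,0]},{"hand":0,"xyz":[0.002,0.021,0],"twist":[0,0,0]},{"hand":0,"xyz":[0.002,0.021,0],"twist":[0,0,0]},{"hand":0,"xyz":[0.002,0.021,0],"twist":[0,0,0]},{"hand":0,"xyz":[0.002,0.021,0],"twist":[0,0,0]},{"hand":0,"xyz":[0,0,0],"twist":[0,0,0]},{"hand":0,"xyz":[0,0,0],"twist":[0,0,0]},{"hand":0,"xyz":[0,0,0],"twist":[0,0,0]},{"hand":0,"xyz":[0,0,0],"twist":[0,0,0]}]' && python3 chk.py && python3 -m crank '[{"hand":0,"xyz":[0.002,0.021,0],"twist":[0,0,0]},{"hand":0,"xyz":[0.002,0.021,0],"twist":[0,0,0]},{"hand":0,"xyz":[0.002,0.021,0],"twist":[0,0,0]},{"hand":0,"xyz":[0.002,0.021,0],"twist":[0,0,0]},{"hand":0,"xyz":[0.002,0.021,0],"twist":[0,0,0]},{"hand":0,"xyz":[0.002,0.021,0],"twist":[0,0,0]},{"hand":0,"xyz":[0,0,0],"twist":[0,0,0]},{"hand":0,"xyz":[0,0,0],"twist":[0,0,0]},{"hand":0,"xyz":[0,0,0],"twist":[0,0,0]},{"hand":0,"xyz":[0,0,0],"twist":[0,0,0]}]' && python3 chk.py && python3 -m crank '[{"hand":0,"xyz":[0.002,0.021,0],"twist":[0,0,0]},{"hand":0,"xyz":[0.002,0.021,0],"twist":[0,0,0]},{"hand":0,"xyz":[0.002,0.021,0],"twist":[0,0,0]},{"hand":0,"xyz":[0.002,0.021,0],"twist":[0,0,0]},{"hand":0,"xyz":[0.002,0.021,0],"twist":[0,0,0]},{"hand":0,"xyz":[0.002,0.021,0],"twist":[0,0,0]},{"hand":0,"xyz":[0,0,0],"twist":[0,0,0]},{"hand":0,"xyz":[0,0,0],"twist":[0,0,0]},{"hand":0,"xyz":[0,0,0],"twist":[0,0,0]},{"hand":0,"xyz":[0,0,0],"twist":[0,0,0]}]'
```

```text
time_s: 13.45
position: [0.5459, 0.1952, 0.2616]
orientation: [-0.811, 3.035, 0.0]
force: [-0.4, -1.5, 3.4]
opening: 0.194
grip_force: 59.2
time_s: 14.45
position: [0.5464, 0.2003, 0.2616]
orientation: [-0.811, 3.035, 0.001]
force: [-0.7, -0.1, 3.3]
opening: 0.19
grip_force: 59.2
time_s: 15.45
position: [0.5469, 0.2052, 0.2616]
orientation: [-0.811, 3.035, 0.0]
force: [-0.7, -3.3, 3.9]
opening: 0.192
grip_force: 59.2
```

```bash
python3 -m crank '[{"hand":0,"xyz":[0.002,0.021,0],"twist":[0,0,0]},{"hand":0,"xyz":[0.002,0.021,0],"twist":[0,0,0]},{"hand":0,"xyz":[0.002,0.021,0],"twist":[0,0,0]},{"hand":0,"xyz":[0,0,0],"twist":[0,0,0]},{"hand":0,"xyz":[0,0,0],"twist":[0,0,0]},{"hand":0,"xyz":[0,0,0],"twist":[0,0,0]},{"hand":0,"xyz":[0,0,0],"twist":[0,0,0]},{"hand":0,"xyz":[0,0,0],"twist":[0,0,0]},{"hand":0,"xyz":[0,0,0],"twist":[0,0,0]},{"hand":0,"xyz":[0,0,0],"twist":[0,0,0]}]'
```

```text
time_s: 16.45
position: [0.5471, 0.2078, 0.2616]
orientation: [-0.811, 3.035, 0.0]
force: [-0.4, -2.1, 3.9]
opening: 0.191
grip_force: 59.2
```

```bash
python3 -m crank '[{"hand":0,"xyz":[0.002,0.021,0],"twist":[0,0,0]},{"hand":0,"xyz":[0.002,0.021,0],"twist":[0,0,0]},{"hand":0,"xyz":[0.002,0.021,0],"twist":[0,0,0]},{"hand":0,"xyz":[0.002,0.021,0],"twist":[0,0,0]},{"hand":0,"xyz":[0.002,0.021,0],"twist":[0,0,0]},{"hand":0,"xyz":[0.002,0.021,0],"twist":[0,0,0]},{"hand":0,"xyz":[0,0,0],"twist":[0,0,0]},{"hand":0,"xyz":[0,0,0],"twist":[0,0,0]},{"hand":0,"xyz":[0,0,0],"twist":[0,0,0]},{"hand":0,"xyz":[0,0,0],"twist":[0,0,0]}]' && python3 chk.py && python3 -m crank '[{"hand":0,"xyz":[0.002,0.021,0],"twist":[0,0,0]},{"hand":0,"xyz":[0.002,0.021,0],"twist":[0,0,0]},{"hand":0,"xyz":[0.002,0.021,0],"twist":[0,0,0]},{"hand":0,"xyz":[0.002,0.021,0],"twist":[0,0,0]},{"hand":0,"xyz":[0.002,0.021,0],"twist":[0,0,0]},{"hand":0,"xyz":[0.002,0.021,0],"twist":[0,0,0]},{"hand":0,"xyz":[0,0,0],"twist":[0,0,0]},{"hand":0,"xyz":[0,0,0],"twist":[0,0,0]},{"hand":0,"xyz":[0,0,0],"twist":[0,0,0]},{"hand":0,"xyz":[0,0,0],"twist":[0,0,0]}]' && python3 chk.py && python3 -m crank '[{"hand":0,"xyz":[0.002,0.021,0],"twist":[0,0,0]},{"hand":0,"xyz":[0.002,0.021,0],"twist":[0,0,0]},{"hand":0,"xyz":[0.002,0.021,0],"twist":[0,0,0]},{"hand":0,"xyz":[0.002,0.021,0],"twist":[0,0,0]},{"hand":0,"xyz":[0.002,0.021,0],"twist":[0,0,0]},{"hand":0,"xyz":[0.002,0.021,0],"twist":[0,0,0]},{"hand":0,"xyz":[0,0,0],"twist":[0,0,0]},{"hand":0,"xyz":[0,0,0],"twist":[0,0,0]},{"hand":0,"xyz":[0,0,0],"twist":[0,0,0]},{"hand":0,"xyz":[0,0,0],"twist":[0,0,0]}]'
```

```text
time_s: 17.45
position: [0.5476, 0.213, 0.2616]
orientation: [-0.811, 3.035, 0.001]
force: [-0.3, 0.1, 4.1]
opening: 0.192
grip_force: 59.1
time_s: 18.45
position: [0.548, 0.2179, 0.2616]
orientation: [-0.811, 3.035, 0.001]
force: [-1.4, -0.2, 4.0]
opening: 0.191
grip_force: 59.2
time_s: 19.45
position: [0.5486, 0.2228, 0.2616]
orientation: [-0.811, 3.035, 0.0]
force: [0.0, -1.0, 4.6]
opening: 0.188
grip_force: 59.2
```

Nothing on the centre line. I'll shift +5 mm in box x and come back along −y.

```bash
python3 -m crank '[{"hand":0,"xyz":[0.021,0.006,0],"twist":[0,0,0]},{"hand":0,"xyz":[0.021,0.006,0],"twist":[0,0,0]},{"hand":0,"xyz":[0.021,0.006,0],"twist":[0,0,0]},{"hand":0,"xyz":[0.021,0.006,0],"twist":[0,0,0]},{"hand":0,"xyz":[0.021,0.006,0],"twist":[0,0,0]},{"hand":0,"xyz":[0.021,0.006,0],"twist":[0,0,0]},{"hand":0,"xyz":[0,0,0],"twist":[0,0,0]},{"hand":0,"xyz":[0,0,0],"twist":[0,0,0]},{"hand":0,"xyz":[0,0,0],"twist":[0,0,0]},{"hand":0,"xyz":[0,0,0],"twist":[0,0,0]}]' && python3 chk.py && python3 -m crank '[{"hand":0,"xyz":[-0.002,-0.021,0],"twist":[0,0,0]},{"hand":0,"xyz":[-0.002,-0.021,0],"twist":[0,0,0]},{"hand":0,"xyz":[-0.002,-0.021,0],"twist":[0,0,0]},{"hand":0,"xyz":[-0.002,-0.021,0],"twist":[0,0,0]},{"hand":0,"xyz":[-0.002,-0.021,0],"twist":[0,0,0]},{"hand":0,"xyz":[-0.002,-0.021,0],"twist":[0,0,0]},{"hand":0,"xyz":[0,0,0],"twist":[0,0,0]},{"hand":0,"xyz":[0,0,0],"twist":[0,0,0]},{"hand":0,"xyz":[0,0,0],"twist":[0,0,0]},{"hand":0,"xyz":[0,0,0],"twist":[0,0,0]}]' && python3 chk.py && python3 -m crank '[{"hand":0,"xyz":[-0.002,-0.021,0],"twist":[0,0,0]},{"hand":0,"xyz":[-0.002,-0.021,0],"twist":[0,0,0]},{"hand":0,"xyz":[-0.002,-0.021,0],"twist":[0,0,0]},{"hand":0,"xyz":[-0.002,-0.021,0],"twist":[0,0,0]},{"hand":0,"xyz":[-0.002,-0.021,0],"twist":[0,0,0]},{"hand":0,"xyz":[-0.002,-0.021,0],"twist":[0,0,0]},{"hand":0,"xyz":[0,0,0],"twist":[0,0,0]},{"hand":0,"xyz":[0,0,0],"twist":[0,0,0]},{"hand":0,"xyz":[0,0,0],"twist":[0,0,0]},{"hand":0,"xyz":[0,0,0],"twist":[0,0,0]}]'
```

```text
time_s: 20.45
position: [0.5535, 0.2244, 0.2615]
orientation: [-0.811, 3.035, 0.0]
force: [-1.3, 0.6, 3.6]
opening: 0.192
grip_force: 59.2
time_s: 21.45
position: [0.5535, 0.2191, 0.2618]
orientation: [-0.811, 3.034, -0.001]
force: [2.6, 1.4, 4.0]
opening: 0.195
grip_force: 59.2
time_s: 22.45
position: [0.5525, 0.214, 0.2614]
orientation: [0.811, -3.035, 0.001]
force: [1.1, -0.2, 2.4]
opening: 0.192
grip_force: 59.0
```

```bash
python3 -m crank '[{"hand":0,"xyz":[-0.002,-0.021,0],"twist":[0,0,0]},{"hand":0,"xyz":[-0.002,-0.021,0],"twist":[0,0,0]},{"hand":0,"xyz":[-0.002,-0.021,0],"twist":[0,0,0]},{"hand":0,"xyz":[0,0,0],"twist":[0,0,0]},{"hand":0,"xyz":[0,0,0],"twist":[0,0,0]},{"hand":0,"xyz":[0,0,0],"twist":[0,0,0]},{"hand":0,"xyz":[0,0,0],"twist":[0,0,0]},{"hand":0,"xyz":[0,0,0],"twist":[0,0,0]},{"hand":0,"xyz":[0,0,0],"twist":[0,0,0]},{"hand":0,"xyz":[0,0,0],"twist":[0,0,0]}]' && python3 chk.py && python3 -m crank '[{"hand":0,"xyz":[-0.002,-0.021,0],"twist":[0,0,0]},{"hand":0,"xyz":[-0.002,-0.021,0],"twist":[0,0,0]},{"hand":0,"xyz":[-0.002,-0.021,0],"twist":[0,0,0]},{"hand":0,"xyz":[-0.002,-0.021,0],"twist":[0,0,0]},{"hand":0,"xyz":[-0.002,-0.021,0],"twist":[0,0,0]},{"hand":0,"xyz":[-0.002,-0.021,0],"twist":[0,0,0]},{"hand":0,"xyz":[0,0,0],"twist":[0,0,0]},{"hand":0,"xyz":[0,0,0],"twist":[0,0,0]},{"hand":0,"xyz":[0,0,0],"twist":[0,0,0]},{"hand":0,"xyz":[0,0,0],"twist":[0,0,0]}]' && python3 chk.py && python3 -m crank '[{"hand":0,"xyz":[-0.002,-0.021,0],"twist":[0,0,0]},{"hand":0,"xyz":[-0.002,-0.021,0],"twist":[0,0,0]},{"hand":0,"xyz":[-0.002,-0.021,0],"twist":[0,0,0]},{"hand":0,"xyz":[-0.002,-0.021,0],"twist":[0,0,0]},{"hand":0,"xyz":[-0.002,-0.021,0],"twist":[0,0,0]},{"hand":0,"xyz":[-0.002,-0.021,0],"twist":[0,0,0]},{"hand":0,"xyz":[0,0,0],"twist":[0,0,0]},{"hand":0,"xyz":[0,0,0],"twist":[0,0,0]},{"hand":0,"xyz":[0,0,0],"twist":[0,0,0]},{"hand":0,"xyz":[0,0,0],"twist":[0,0,0]}]'
```

```text
time_s: 23.45
position: [0.5524, 0.2116, 0.2616]
orientation: [0.811, -3.035, 0.0]
force: [0.5, -0.4, 0.7]
opening: 0.189
grip_force: 58.9
```

Force dropped to 0.7 N, so it's likely in the pocket mouth. I'll go down 4 mm gently to confirm.

```bash
python3 -m crank '[{"hand":0,"xyz":[0,-0.012,-0.025],"twist":[0,0,0]},{"hand":0,"xyz":[0,-0.012,-0.025],"twist":[0,0,0]},{"hand":0,"xyz":[0,0,-0.025],"twist":[0,0,0]},{"hand":0,"xyz":[0,0,-0.025],"twist":[0,0,0]},{"hand":0,"xyz":[0,0,0],"twist":[0,0,0]},{"hand":0,"xyz":[0,0,0],"twist":[0,0,0]},{"hand":0,"xyz":[0,0,0],"twist":[0,0,0]},{"hand":0,"xyz":[0,0,0],"twist":[0,0,0]},{"hand":0,"xyz":[0,0,0],"twist":[0,0,0]},{"hand":0,"xyz":[0,0,0],"twist":[0,0,0]}]'; python3 - <<'E'
from h import *
for i in range(2): manip.grab_frame('top');print(manip.get_state()['force'].round(2))
E
```

```text
time_s: 24.45
position: [0.5524, 0.2106, 0.2575]
orientation: [-0.811, 3.035, -0.0]
force: [1.6, -0.3, 0.7]
opening: 0.194
grip_force: 58.9
[ 1.66 -0.14  0.63]
[ 1.93 -0.61  1.63]
```

It's in: 4 mm deeper with no added resistance. There's a small +x side force, so I'll ease +1 mm in x while descending.

```bash
python3 -m crank '[{"hand":0,"xyz":[0.012,0,0],"twist":[0,0,0]},{"hand":0,"xyz":[0.012,0,-0.03],"twist":[0,0,0]},{"hand":0,"xyz":[0,0,-0.04],"twist":[0,0,0]},{"hand":0,"xyz":[0,0,-0.04],"twist":[0,0,0]},{"hand":0,"xyz":[0,0,-0.04],"twist":[0,0,0]},{"hand":0,"xyz":[0,0,-0.04],"twist":[0,0,0]},{"hand":0,"xyz":[0,0,0],"twist":[0,0,0]},{"hand":0,"xyz":[0,0,0],"twist":[0,0,0]},{"hand":0,"xyz":[0,0,0],"twist":[0,0,0]},{"hand":0,"xyz":[0,0,0],"twist":[0,0,0]}]'; python3 - <<'E'
from h import *
for i in range(2): manip.grab_frame('top');print(manip.get_state()['force'].round(2))
E
```

```text
time_s: 25.55
position: [0.5533, 0.2106, 0.2498]
orientation: [0.811, -3.035, 0.0]
force: [1.7, -0.1, -1.4]
opening: 0.191
grip_force: 58.6
[ 0.72 -0.91 -1.65]
[-0.04 -0.69 -0.82]
```

```bash
python3 -m crank '[{"hand":0,"xyz":[0,0,-0.05],"twist":[0,0,0]},{"hand":0,"xyz":[0,0,-0.06],"twist":[0,0,0]},{"hand":0,"xyz":[0,0,-0.06],"twist":[0,0,0]},{"hand":0,"xyz":[0,0,-0.06],"twist":[0,0,0]},{"hand":0,"xyz":[0,0,-0.06],"twist":[0,0,0]},{"hand":0,"xyz":[0,0,-0.06],"twist":[0,0,0]},{"hand":0,"xyz":[0,0,-0.05],"twist":[0,0,0]},{"hand":0,"xyz":[0,0,0],"twist":[0,0,0]},{"hand":0,"xyz":[0,0,0],"twist":[0,0,0]},{"hand":0,"xyz":[0,0,0],"twist":[0,0,0]}]' && python3 -c "
from h import *
for i in range(2): manip.grab_frame('top');print(manip.get_state()['force'].round(2))"
```

```text
time_s: 26.65
position: [0.5533, 0.2106, 0.2338]
orientation: [0.811, -3.035, 0.0]
force: [1.3, -0.5, -1.1]
opening: 0.194
grip_force: 58.6
[ 1.15 -0.05 -0.42]
[ 2.2  -0.22 -1.2 ]
```

```bash
python3 -m crank '[{"hand":0,"xyz":[0.012,0,-0.05],"twist":[0,0,0]},{"hand":0,"xyz":[0,0,-0.06],"twist":[0,0,0]},{"hand":0,"xyz":[0,0,-0.06],"twist":[0,0,0]},{"hand":0,"xyz":[0,0,-0.06],"twist":[0,0,0]},{"hand":0,"xyz":[0,0,-0.06],"twist":[0,0,0]},{"hand":0,"xyz":[0,0,-0.06],"twist":[0,0,0]},{"hand":0,"xyz":[0,0,-0.05],"twist":[0,0,0]},{"hand":0,"xyz":[0,0,0],"twist":[0,0,0]},{"hand":0,"xyz":[0,0,0],"twist":[0,0,0]},{"hand":0,"xyz":[0,0,0],"twist":[0,0,0]}]' && python3 -c "
from h import *
for i in range(2): manip.grab_frame('top');print(manip.get_state()['force'].round(2))"
```

```text
time_s: 27.75
position: [0.5539, 0.2106, 0.2179]
orientation: [-0.811, 3.035, -0.0]
force: [0.6, -0.1, -1.5]
opening: 0.187
grip_force: 58.6
[ 1.73 -1.   -1.4 ]
[ 1.24  0.28 -1.95]
```

```bash
python3 -m crank '[{"hand":0,"xyz":[0.006,0,-0.05],"twist":[0,0,0]},{"hand":0,"xyz":[0,0,-0.05],"twist":[0,0,0]},{"hand":0,"xyz":[0,0,-0.05],"twist":[0,0,0]},{"hand":0,"xyz":[0,0,-0.05],"twist":[0,0,0]},{"hand":0,"xyz":[0,0,-0.05],"twist":[0,0,0]},{"hand":0,"xyz":[0,0,-0.05],"twist":[0,0,0]},{"hand":0,"xyz":[0,0,0],"twist":[0,0,0]},{"hand":0,"xyz":[0,0,0],"twist":[0,0,0]},{"hand":0,"xyz":[0,0,0],"twist":[0,0,0]},{"hand":0,"xyz":[0,0,0],"twist":[0,0,0]}]' && python3 -m crank '[{"hand":0,"xyz":[0,0,-0.02],"twist":[0,0,0]},{"hand":0,"xyz":[0,0,-0.02],"twist":[0,0,0]},{"hand":0,"xyz":[0,0,-0.02],"twist":[0,0,0]},{"hand":0,"xyz":[0,0,0],"twist":[0,0,0]},{"hand":0,"xyz":[0,0,0],"twist":[0,0,0]},{"hand":0,"xyz":[0,0,0],"twist":[0,0,0]},{"hand":0,"xyz":[0,0,0],"twist":[0,0,0]},{"hand":0,"xyz":[0,0,0],"twist":[0,0,0]},{"hand":0,"xyz":[0,0,0],"twist":[0,0,0]},{"hand":0,"xyz":[0,0,0],"twist":[0,0,0]}]'
```

```text
time_s: 28.85
position: [0.5541, 0.2106, 0.2059]
orientation: [-0.811, 3.035, -0.0]
force: [1.6, -1.6, -1.0]
opening: 0.189
grip_force: 58.6
time_s: 29.85
position: [0.5541, 0.2107, 0.2036]
orientation: [-0.811, 3.035, 0.0]
force: [0.3, -0.0, -0.1]
opening: 0.19
grip_force: 58.6
```

Approaching the bottom now, in 1 mm steps.

```bash
python3 -m crank '[{"hand":0,"xyz":[0,0,-0.012],"twist":[0,0,0]},{"hand":0,"xyz":[0,0,-0.013],"twist":[0,0,0]},{"hand":0,"xyz":[0,0,0],"twist":[0,0,0]},{"hand":0,"xyz":[0,0,0],"twist":[0,0,0]},{"hand":0,"xyz":[0,0,0],"twist":[0,0,0]},{"hand":0,"xyz":[0,0,0],"twist":[0,0,0]},{"hand":0,"xyz":[0,0,0],"twist":[0,0,0]},{"hand":0,"xyz":[0,0,0],"twist":[0,0,0]},{"hand":0,"xyz":[0,0,0],"twist":[0,0,0]},{"hand":0,"xyz":[0,0,0],"twist":[0,0,0]}]' && python3 -c "
from h import *
import sys
s=manip.get_state();sys.exit(0 if s['force'][2]<2 else 1)" && python3 -m crank '[{"hand":0,"xyz":[0,0,-0.012],"twist":[0,0,0]},{"hand":0,"xyz":[0,0,-0.013],"twist":[0,0,0]},{"hand":0,"xyz":[0,0,0],"twist":[0,0,0]},{"hand":0,"xyz":[0,0,0],"twist":[0,0,0]},{"hand":0,"xyz":[0,0,0],"twist":[0,0,0]},{"hand":0,"xyz":[0,0,0],"twist":[0,0,0]},{"hand":0,"xyz":[0,0,0],"twist":[0,0,0]},{"hand":0,"xyz":[0,0,0],"twist":[0,0,0]},{"hand":0,"xyz":[0,0,0],"twist":[0,0,0]},{"hand":0,"xyz":[0,0,0],"twist":[0,0,0]}]'
```

```text
time_s: 30.85
position: [0.5541, 0.2107, 0.2026]
orientation: [0.811, -3.035, 0.0]
force: [0.6, -0.4, 1.0]
opening: 0.193
grip_force: 58.6
time_s: 31.85
position: [0.5541, 0.2107, 0.2016]
orientation: [-0.811, 3.035, 0.0]
force: [0.4, 0.3, 1.8]
opening: 0.193
grip_force: 58.7
```

Bottom reached: the force rises at the seal's rate and the tip is at about 63.6 mm. I'll release and rise.

```bash
python3 -m crank '[{"hand":0.3,"xyz":[0,0,0],"twist":[0,0,0]},{"hand":0.4,"xyz":[0,0,0],"twist":[0,0,0]},{"hand":0.6,"xyz":[0,0,0],"twist":[0,0,0]},{"hand":0.8,"xyz":[0,0,0],"twist":[0,0,0]},{"hand":1,"xyz":[0,0,0],"twist":[0,0,0]},{"hand":1,"xyz":[0,0,0],"twist":[0,0,0]},{"hand":1,"xyz":[0,0,0],"twist":[0,0,0]},{"hand":1,"xyz":[0,0,0],"twist":[0,0,0]},{"hand":1,"xyz":[0,0,0],"twist":[0,0,0]},{"hand":1,"xyz":[0,0,0],"twist":[0,0,0]}]' && python3 -m crank '[{"hand":1,"xyz":[0,0,0.2],"twist":[0,0,0]},{"hand":1,"xyz":[0,0,0.3],"twist":[0,0,0]},{"hand":1,"xyz":[0,0,0.4],"twist":[0,0,0]},{"hand":1,"xyz":[0,0,0.5],"twist":[0,0,0]},{"hand":1,"xyz":[0,0,0.5],"twist":[0,0,0]},{"hand":1,"xyz":[0,0,0.5],"twist":[0,0,0]},{"hand":1,"xyz":[0,0,0.5],"twist":[0,0,0]},{"hand":1,"xyz":[0,0,0.3],"twist":[0,0,0]},{"hand":1,"xyz":[0,0,0],"twist":[0,0,0]},{"hand":1,"xyz":[0,0,0],"twist":[0,0,0]}]'
python3 - <<'E'
from h import *
a=grab('scene')['pixels'][150:350,120:360];b=grab('wrist')['pixels'][60:300,200:440]
cv2.imwrite('pics/end.png',np.hstack([cv2.resize(a,(400,333)),cv2.resize(b,(333,333))]))
E
```

```text
time_s: 32.85
position: [0.5541, 0.2107, 0.2016]
orientation: [-0.811, 3.035, -0.0]
force: [-0.3, 0.4, 1.1]
opening: 0.997
grip_force: 0.0
time_s: 33.85
position: [0.554, 0.2106, 0.3293]
orientation: [0.811, -3.035, -0.0]
force: [0.4, 0.0, 0.0]
opening: 1.002
grip_force: 0.0
```

View pics/end.png

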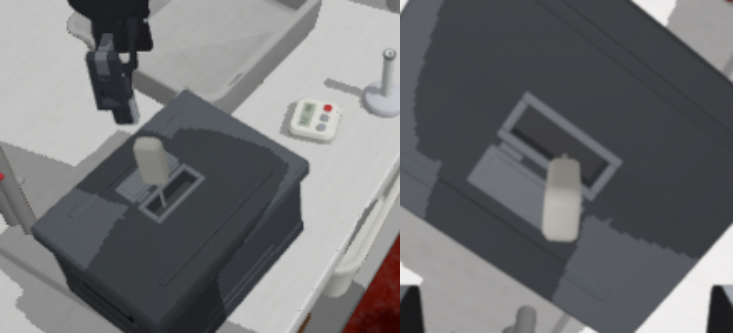

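The thermometer stands nearly upright in the slot with its head low (about 29 mm of stem showing), and the gripper is clear of it. Handing in.

```bash
python3 -c "
from bench import manip
print(manip.hand_in())"
```

```text
the job is handed in; nothing more can be done
None
```

The thermometer stands released in the probe pocket, its tip at the bottom by force and height readings. I handed the job in at about 34 s; no verdict was shown.

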